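# Hold the breaker box's sprung guard open for inspection

### The arm

A 6-joint arm with a two-finger parallel gripper is mounted at the origin on the work surface. World frame = base frame: x ahead of the robot, y to its left, z up, the work surface at z = 0. Lengths are in m, angles in rad, forces in N, time in s.
With the tool pointing down it reaches from about 0.35 to 0.925 m from the base axis. Payload 6.4 kg.
Tool frame: the origin (TCP) lies on the centre line of the jaws, within the pads' length; the fingertips stand 17 mm ahead of it and the grasp point (between the pads) lies 2 mm behind it; z points along the fingers, y is the line along which they close (so a half turn about z gives the same grasp; the last joint's range is limited). The gripper opens to 94 mm and grips with 3 to 60 N. Pads are 16 mm wide; open, the fingers measure 119 mm over their backs; the gripper's body (75 mm by 177 mm) begins 78 mm behind the grasp point.
Start: joints at [1.12, 0.245, 1.558, -0, 1.339, -0.174], TCP at [0.178, 0.625, 0.222] pointing down, gripper open.
Joint ranges: [-3.13, 3.13], [-1.02, 2.26], [0.13, 2.54], [-0.95, 4.09], [0.21, 2.88], [-2.74, 2.74]. Speed limits (rad/s): [2.57, 2.57, 3.14, 3.14, 3.14, 3.14].

### API

Orientations are given as a unit quaternion [x, y, z, w].
In Python, from cell import manip, fingers, planner, get_image, close_job gives the robot as it stands. Calls block until the motion is done:
- manip.goto(position, orientation): joint-space move of the TCP to a pose.
- manip.servo_line(position, rate=0.15, rot=None): straight line of the TCP; rot=None keeps the orientation; rate is the mean speed in m/s.
- manip.move_j(angles): joint-space move.
- fingers.gripper_open() and fingers.gripper_close(squeeze=None): open the fingers fully, or close them until they stop; squeeze is the grip in N (None keeps the last).
- manip.pause(seconds).
- planner.solve_ik(position, orientation): joint angles nearest the present ones, or None.
- manip.state(): the state.
- get_image(name): name is "scene" or "top"; returns a dict with "color" (384x512x3 uint8, blue, green, red), "camera_matrix" (3x3 intrinsics, pixels), "camera_from_world" (4x4, takes a point from world to camera coordinates). Camera axes: x right, y down, z forward; pixel columns grow to the right and rows downward; lengths in m; the calibration is good to about 2 mm. A picture is of the moment at which its call begins. There is no depth.
A pose or a line that the arm cannot do raises manip.IKError and nothing moves.
- close_job(): hands the job in; it is judged then, once.
The state is a dict: "t": time; "q": joint angles; "joint_velocities": joint speeds; "effort": joint torques, N m; "eef_pos": TCP position; "eef_rot": TCP orientation; "force": force on the tool from outside, world axes, zero at the start; "wrist_torque": the same for the moment, N m; "opening": finger opening in m; "grip_force": force on a finger pad.
Only numpy, scipy, OpenCV 4.12 (cv2) and the standard library are available. Lean on these libraries where they do the work, as an engineer would, in place of code of your own. Each camera call takes 0.05 s, during which the arm holds its last target. There are 200 camera calls.

### The job

Undo both red quarter-turn fasteners at the front of the breaker box by turning each one a quarter turn anticlockwise to its stop, then lift the clear guard by its orange handle and hold it open at 60 degrees (the green mark on the gauge beside the hinge) so that a colleague can inspect the terminals. The guard springs shut if let go, so finish with the gripper still holding it there steadily, do not prop it with anything, and leave the loose tools and parts on the bench where they lie.

Things in the scene. Friction and masses are not known exactly. Their poses are not given: they have to be found in the camera images.
- latch_left (a joint): left (+y) fastener's turn, rad: 0 = tongue over the guard's front edge (locked), grows anticlockwise seen from above to its stop at 1.57 (undone); it starts anywhere from 0 to 0.25; below about 1.2 the tongue still blocks the guard. Stiff hinge (about 0.05 N m of friction), stays where it is left.
- latch_right (a joint): right (-y) fastener's turn; the same, also anticlockwise to undo.
- latch_left_wing (a point): on the left fastener's vertical turning axis, 148 mm above the bench. Red wing grip: 40 mm long (along this x axis, which turns with it), 12 mm thick, centred on the axis, from 22.5 mm below to 9.5 mm above this point. Under it a steel tongue, 12 mm wide, reaches 30 mm from the axis along +x and 6 mm along -x, its underside 28 mm below this point. z is up.
- latch_right_wing (a point): the same point on the right fastener, 130 mm from the left one. Both axes stand 18 mm in front of the guard's front edge; the guard's top face lies 2.5 mm below the tongues.
- guard (a joint): guard's opening angle, rad: 0 = shut (level), 1.047 = 60 degrees; limit 1.75. A spring and its weight pull it shut from every angle up to 75 degrees and beyond (about 1.5 to 3.5 N at the handle; its mass, about 0.3 kg, varies).
- guard_handle (a point): centre of the orange handle bar: 30 mm long (along its y, flat ends), 18 mm thick, on a black stem 16 mm wide; 41 mm off the guard's mid-plane, 190 mm from the hinge, 20 mm from the free edge. Axes turn with the guard: y along the hinge, z off the outer face, x from free edge to hinge. Pinched from above across its flat ends, it can turn between the fingers as the guard swings.
- guard_hinge (a point): middle of the hinge line, far side of the box, 114.5 mm above the bench; axes as the handle's. The guard is a clear 6 mm plate with a grey rim, 210 mm from hinge to free edge (which rises), 216 mm wide. An arc gauge of 80 mm radius about the hinge stands beside the plate's +y side, green from 54 to 66 degrees.
- enclosure: the steel breaker box, fixed to the bench: 220 x 220 mm, 110 mm high, origin at the centre of its underside; x points from the fasteners' side to the hinge side, z up. The fasteners stand on dark brackets on its -x face; a breaker is fixed inside.
- screwdriver: loose bystander: red-handled screwdriver, 200 mm, lying in front of the box; origin under its middle, x along it
- wrench: loose bystander: steel wrench, 180 mm, left of the box; origin under its middle, x along it
- tape_roll: loose bystander: green roll, 70 mm across, 19 mm high, right of the box; origin at the centre of its underside
- multimeter: loose bystander: yellow multimeter, 160 x 80 x 36 mm, right of the box; origin at the centre of its underside
- lug_bin: loose bystander: blue open bin, 110 x 90 x 45 mm, left of the box; origin at the centre of its underside
- cable_lug: loose bystander: copper cable lug, 62 mm long, 22 mm wide, in front of the box; origin under its middle

How it is judged:
On the way, in this order (a step that is already met when the one before it is completed fails the run):
1. both fasteners turned a quarter turn anticlockwise, guard still shut (value of joint each of latch_left, latch_right above 1.25 rad and value of joint guard below 0.1 rad), for 0.1 s.
2. guard lifted by the gripper, fasteners undone (value of joint each of latch_left, latch_right above 1.25 rad and value of joint guard above 0.4 rad and contact force between the fingers and guard above 0.5 N), for 0.1 s.
At the end, for the whole second after the job is handed in: Both fasteners are turned past 1.25 rad, the guard stands still at 60 degrees within 6 degrees (0.942 to 1.152 rad) with the fingers pressing on it by more than 0.5 N, no loose thing touches it, and every loose thing lies within 30 mm of its start (value of joint each of latch_left, latch_right above 1.25 rad and value of joint guard between 0.942 and 1.152 rad and velocity of joint guard between -0.05 and 0.05 rad/s and contact force between the fingers and guard above 0.5 N and contact force between each of screwdriver, wrench, tape_roll, multimeter, lug_bin, cable_lug and guard below 0.2 N and distance of each of screwdriver, wrench, tape_roll, multimeter, lug_bin, cable_lug from where it was at the start of the episode below 0.03 m); the arm keeps its last pose, push and grip.
It fails at once if a loose tool or part on the bench is moved by more than 30 mm (distance of any of screwdriver, wrench, tape_roll, multimeter, lug_bin, cable_lug from where it was at the start of the episode above 0.03 m).
It also fails if it takes over 72 s, if anything falls off the work surface, if the arm or the gripper's body presses on something with over 40 N, if the wrist force passes 120 N, or if a joint passes its speed limit or range.

## Working session

There is one attempt and no reset: what is moved stays moved. The work goes in short steps, each a Python script; the robot and the scene stay as the last script left them, time stands still between calls to the robot, and variables do not carry over. Pictures are saved under pics/ and viewed, at most 10 in all, crops included, and the job is handed in when it is done.

```bash
ls; mkdir -p pics; python3 - <<'E'
from cell import *
import cv2
for n in("scene","top"):
    im=get_image(n); cv2.imwrite(f"pics/{n}0.png",im["color"]); print(n,im["camera_matrix"].round(1).tolist(),im["camera_from_world"].round(3).tolist())
s=manip.state(); print(s)
E
```

```text
pics
scene [[471.2, 0.0, 255.8], [0.0, 471.2, 191.8], [0.0, 0.0, 1.0]] [[-0.506, 0.863, -0.014, 0.266], [0.568, 0.321, -0.758, -0.194], [-0.649, -0.391, -0.653, 1.939], [0.0, 0.0, 0.0, 1.0]]
top [[444.1, 0.0, 248.6], [0.0, 444.1, 189.6], [0.0, 0.0, 1.0]] [[0.028, -1.0, -0.011, -0.007], [-0.997, -0.027, -0.068, 0.502], [0.067, 0.013, -0.998, 1.368], [0.0, 0.0, 0.0, 1.0]]
{'t': 0.1, 'q': array([ 1.11990740e+00,  2.45722275e-01,  1.55885265e+00,  8.69675463e-06,
        1.33870355e+00, -1.74104565e-01]), 'joint_velocities': array([-0.00029469, -0.00154318, -0.00258843, -0.00134546,  0.00059258,
       -0.00108015]), 'effort': array([ 4.30146938e-04, -4.16910303e+01, -3.15526521e+01,  6.87431940e-02,
        3.08695994e-02, -5.39220184e-05]), 'eef_pos': array([0.17739657, 0.62480765, 0.22149079]), 'eef_rot': array([ 1.37951791e-01,  9.90438586e-01, -8.00785568e-04, -2.63166202e-04]), 'force': array([-0.0334989 , -1.06975498,  0.38806813]), 'wrist_torque': array([-0.0265383 ,  0.04228644, -0.03214035]), 'grip_force': 0.0, 'opening': 0.09353817723735375}
```

View pics/scene0.png

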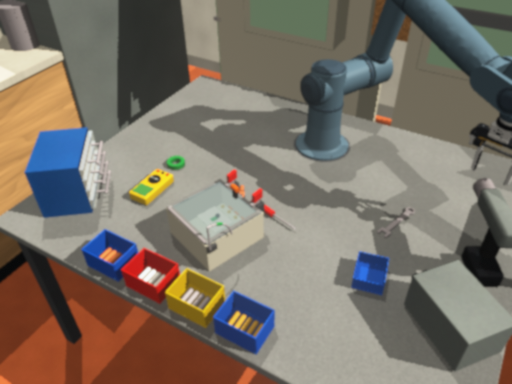

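View pics/top0.png

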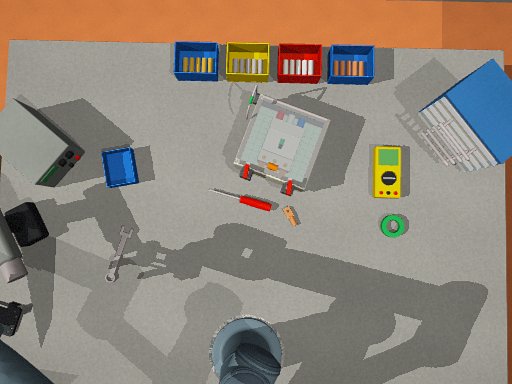

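The top view shows the box at about (285,145), yawed by roughly 20°. The red wings are at about (246,172) and (288,187), and the orange handle is at (272,167). The screwdriver's red handle at (257,203) and the lug at (291,215) lie in front. Next I'll measure with colour masks.

```bash
cat > h.py <<'E'
import cv2, numpy as np
from cell import manip, fingers, planner, get_image, close_job
from scipy.spatial.transform import Rotation as R
def blobs(im,kind,amin=12):
    hsv=cv2.cvtColor(im["color"],cv2.COLOR_BGR2HSV)
    if kind=="red": m=cv2.inRange(hsv,(0,170,90),(4,255,255))|cv2.inRange(hsv,(174,170,90),(180,255,255))
    else: m=cv2.inRange(hsv,(9,170,120),(18,255,255))
    n,l,s,c=cv2.connectedComponentsWithStats(m)
    out=[]
    for i in range(1,n):
        if s[i,4]>=amin:
            p=np.argwhere(l==i)[:,::-1].astype(float)
            w,v=np.linalg.eigh(np.cov((p-c[i]).T)); out.append((c[i].round(1),int(s[i,4]),s[i,:4],v[:,1],np.sqrt(w)))
    return out
def ray(im,p):
    T=im["camera_from_world"]; d=T[:3,:3].T@np.linalg.solve(im["camera_matrix"],[p[0],p[1],1]); return -T[:3,:3].T@T[:3,3],d/np.linalg.norm(d)
def on_z(im,p,z):
    o,d=ray(im,p); return o+d*(z-o[2])/d[2]
def meet(r1,r2):
    (a,d),(b,e)=r1,r2; s=np.linalg.lstsq(np.c_[d,-e],b-a,rcond=None)[0]; P,Q=a+s[0]*d,b+s[1]*e; return (P+Q)/2,np.linalg.norm(P-Q)
E
python3 - <<'E'
from h import *
I={n:get_image(n) for n in("scene","top")}
for n,im in I.items():
    for k in("red","orange"):
        for b in blobs(im,k):
            if b[0][0]<330 and 100<b[0][1]<260: print(n,k,b[0],b[1],b[2],b[3].round(2),b[4].round(1), on_z(im,b[0],.15).round(3))
c=I["top"]["color"][75:225,205:345]; a=cv2.resize(c,None,fx=4,fy=4,interpolation=cv2.INTER_CUBIC)
cv2.imwrite("pics/a.png",a)
c=I["scene"]["color"][155:275,155:305]; cv2.imwrite("pics/b.png",cv2.resize(c,None,fx=5,fy=5,interpolation=cv2.INTER_CUBIC))
E
```

```text
scene red [231.7 175.5] 63 [228 170   8  12] [-0.51  0.86] [1.7 3. ] [ 0.504 -0.102  0.15 ]
scene red [257.1 194.8] 72 [253 189   9  13] [-0.56  0.83] [1.8 3.4] [0.547 0.02  0.15 ]
scene red [268.2 210.4] 53 [264 206  10  10] [-0.73 -0.68] [1.5 3.1] [0.592 0.085 0.15 ]
scene orange [235.4 187.9] 52 [231 184  10   9] [-0.8  -0.59] [1.5 2.9] [ 0.552 -0.058  0.15 ]
scene orange [107.5 254. ] 14 [104 251   8   7] [-0.72  0.7 ] [0.4 3. ] [ 0.964 -0.214  0.15 ]
scene orange [113.5 256.9] 39 [109 253  10   8] [-0.77  0.64] [1.2 2.7] [ 0.964 -0.192  0.15 ]
top red [ 77.1 157.1] 16 [ 75 155   5   5] [-0.79 -0.61] [1.  1.4] [0.572 0.495 0.15 ]
top red [245.6 171. ] 64 [243 164   6  15] [-0.17  0.99] [1.3 4.2] [0.545 0.015 0.15 ]
top red [288.7 187.6] 64 [286 181   6  14] [-0.16  0.99] [1.3 4. ] [ 0.502 -0.108  0.15 ]
top red [255.2 202.9] 240 [240 196  31  15] [-0.96 -0.29] [2.2 9. ] [ 0.456 -0.015  0.15 ]
top orange [272.2 166.5] 46 [267 163  11   8] [-0.91 -0.4 ] [1.9 3. ] [ 0.56 -0.06  0.15]
```

View pics/a.png

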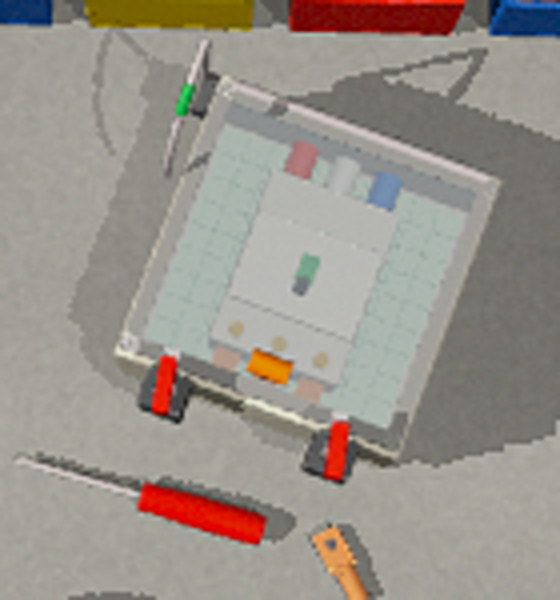

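View pics/b.png

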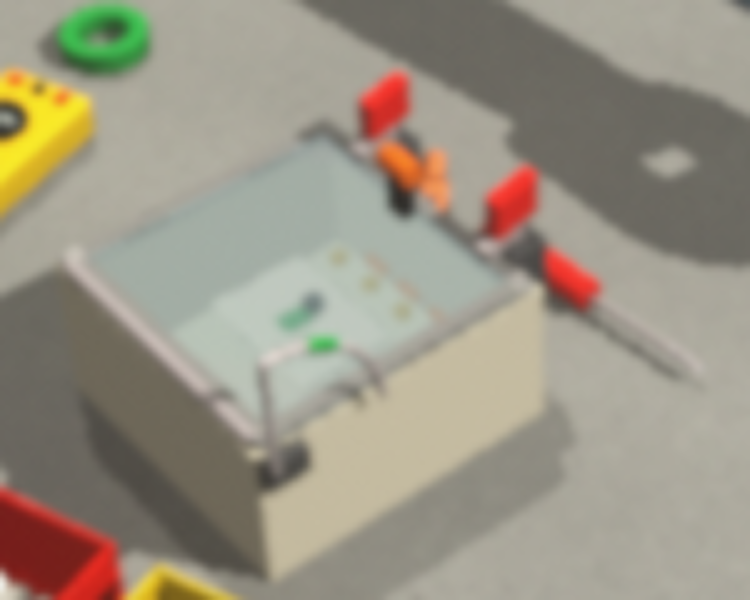

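The triangulated layout looks consistent: wing spacing is about 130 mm, and the handle sits about 38 mm behind the wing line. I'll refine it and write out the geometry.

```bash
cat >> h.py <<'E'
def down(yaw): # tool x axis at yaw in world, z down
    return (R.from_euler('z',yaw)*R.from_euler('x',np.pi)).as_quat()
E
python3 - <<'E'
from h import *
S,T=get_image("scene"),get_image("top")
P={}
for n,a,b in(("R",(231.7,175.5),(288.7,187.6)),("L",(257.1,194.8),(245.6,171.0)),("H",(235.4,187.9),(272.2,166.5))):
    P[n],e=meet(ray(S,a),ray(T,b)); print(n,P[n].round(4),"gap",round(e,4))
ang=lambda v:np.arctan2(v[1],v[0])
L,Rr,H=P["L"],P["R"],P["H"]
yv=(L-Rr)[:2]; yaw=ang(yv)-np.pi/2; x=np.array([np.cos(yaw),np.sin(yaw)]); y=np.array([-x[1],x[0]])
print("spacing",np.hypot(*yv),"yaw",yaw,"handle in box",(H-(L+Rr)/2)[:2]@x,(H-(L+Rr)/2)[:2]@y)
for n in "LR":  # top-face heading of wings, from mask axis on plane of the top
    b=[b for b in blobs(T,"red") if np.hypot(*(b[0]-(245.6,171) if n=="L" else b[0]-(288.7,187.6)))<2][0]
    d=on_z(T,b[0]-5*b[3],.1575)-on_z(T,b[0]+5*b[3],.1575); print(n,"latch",ang(d)-yaw,on_z(T,b[0],.155).round(4))
print("H on z",on_z(T,(272.2,166.5),.157).round(4))
# green gauge / rear edge check of yaw: front and rear guard rim corners by eye (crop a.png /4 + offset)
cor=[on_z(T,(205+u/4,75+v/4),.1175) for u,v in((120,352),(398,458),(497,183),(225,82))]
for i in range(4): d=cor[(i+1)%4]-cor[i]; print("edge",np.linalg.norm(d).round(3),ang(d).round(3))
for w in (L,Rr):
  for q in(yaw,yaw+1.5,yaw+np.pi,yaw+np.pi+1.5):
    k=planner.solve_ik([w[0],w[1],.15],down(q)); print(None if k is None else np.round(k,2))
E
```

```text
R [ 0.501  -0.1067  0.1459] gap 0.0037
L [0.5448 0.0163 0.1471] gap 0.0036
H [ 0.558  -0.0573  0.1549] gap 0.0061
spacing 0.13054998324949826 yaw -0.3419771765307962 handle in box 0.03710018228178028 0.00041069099861841015
L latch 0.2039854947610087 [0.5448 0.0146 0.155 ]
R latch 0.20110858318054756 [ 0.5013 -0.1076  0.155 ]
H on z [ 0.5593 -0.0598  0.157 ]
edge 0.215 -1.91
edge 0.214 -0.324
edge 0.212 1.235
edge 0.213 2.802
[-0.18  0.08  1.88 -0.    1.18  1.73]
[-0.18  0.08  1.88 -0.    1.18  0.23]
[-0.18  0.08  1.88  0.    1.18 -1.41]
None
[-0.43  0.    1.97 -0.    1.18  1.48]
[-0.43  0.    1.97 -0.    1.18 -0.02]
[-0.43  0.    1.97  0.    1.18 -1.66]
None
```

Heights (146/147 mm mid-wing, 155 mm handle), spacing (130.5 mm) and offset (37 mm) all match the given sizes. I'll start with the left fastener.

```bash
cat >> h.py <<'E'
YAW=-0.335
LW=np.array([.5448,.0156]); RW=np.array([.5012,-.1072]); 
def rep(tag):
    s=manip.state(); print(tag,"t",round(s["t"],1),"p",s["eef_pos"].round(4),"F",s["force"].round(1),"M",s["wrist_torque"].round(2),"grip",round(float(s["grip_force"]),1),"open",round(s["opening"],4))
    return s
def undo(w,th0=.2,th1=1.52):
    manip.goto([*w,.25],down(YAW+th0)); manip.servo_line([*w,.150],rate=.1); rep("at wing")
    fingers.gripper_close(squeeze=25); rep("closed")
    k0=np.array(manip.state()["q"])
    for th in np.linspace(th0,th1,4)[1:]:
        k=planner.solve_ik([*w,.150],down(YAW+th)); manip.move_j(k); rep(f"turn {th:.2f}")
    fingers.gripper_open(); manip.servo_line([*w,.25],rate=.15); rep("up")
E
python3 - <<'E'
from h import *
undo(LW)
T=get_image("top"); cv2.imwrite("pics/c.png",cv2.resize(T["color"][75:225,205:345],None,fx=3,fy=3))
E
```

```text
at wing t 4.0 p [0.5454 0.0155 0.1508] F [-0.4 -0.8 -0.1] M [-0.03  0.1   0.03] grip 0.0 open 0.0941
closed t 5.2 p [0.5447 0.0143 0.15  ] F [-0.7 -4.6  0.1] M [-0.87  0.32 -0.02] grip 25.0 open 0.0117
turn 0.64 t 5.7 p [0.5447 0.0137 0.15  ] F [-1.  -6.7 -0.6] M [-1.29  0.28  0.04] grip 25.0 open 0.0116
turn 1.08 t 6.2 p [0.545  0.0132 0.15  ] F [ 0.2 -8.3 -1.6] M [-1.6   0.07  0.06] grip 25.0 open 0.0116
turn 1.52 t 6.7 p [0.5455 0.0129 0.15  ] F [ 2.8 -9.  -2.9] M [-1.8  -0.22  0.06] grip 25.0 open 0.0121
up t 8.8 p [0.5442 0.0157 0.2489] F [-1.   0.4 -0. ] M [-0.07  0.03  0.01] grip 0.0 open 0.094
```

The grip showed the axis about 3 mm further to −y, so I'll shift the right wing to match and undo it.

```bash
python3 - <<'E'
from h import *
undo(np.array([.5016,-.1097]))
k=planner.solve_ik([.45,.2,.35],down(YAW)); manip.move_j(k)
T=get_image("top"); cv2.imwrite("pics/d.png",cv2.resize(T["color"][75:225,205:345],None,fx=4,fy=4))
S=get_image("scene")
for im,b in((T,0),(S,1)):
  for k in("red","orange"):
    for b in blobs(im,k):
      if 220<b[0][0]<300 and 150<b[0][1]<215: print(k,b[0],b[1],b[3].round(2),on_z(im,b[0],.155).round(4))
E
```

```text
at wing t 11.0 p [ 0.5022 -0.1099  0.1508] F [-0.1  1.  -1. ] M [-0.02  0.18  0.04] grip 0.0 open 0.094
closed t 12.2 p [ 0.5017 -0.1087  0.15  ] F [1.3 5.3 1.1] M [ 1.02 -0.03  0.06] grip 25.0 open 0.0119
turn 0.64 t 12.8 p [ 0.5017 -0.1092  0.15  ] F [1.1 3.9 0.2] M [ 0.87 -0.22 -0.05] grip 25.0 open 0.0121
turn 1.08 t 13.2 p [ 0.502  -0.1097  0.1501] F [ 4.3  3.7 -0.7] M [ 0.62 -0.62  0.09] grip 25.0 open 0.0124
turn 1.52 t 13.8 p [ 0.5024 -0.11    0.15  ] F [ 5.8  2.5 -3.4] M [ 0.39 -0.99  0.05] grip 25.0 open 0.012
up t 15.9 p [ 0.501  -0.1095  0.2489] F [-0.3 -0.3 -0.8] M [-0.07  0.12  0.02] grip 0.0 open 0.0939
red [245.6 170.7] 60 [-0.92 -0.4 ] [0.5456 0.0146 0.155 ]
red [289.1 187. ] 61 [-0.92 -0.4 ] [ 0.503  -0.1087  0.155 ]
red [255.1 202.8] 238 [-0.96 -0.29] [ 0.456  -0.0146  0.155 ]
orange [272.1 166.4] 57 [-0.93 -0.38] [ 0.5598 -0.0596  0.155 ]
red [232.2 175.9] 35 [0.51 0.86] [ 0.5106 -0.096   0.155 ]
red [257.4 194.6] 41 [0.55 0.84] [0.5505 0.0229 0.155 ]
red [268.4 210.7] 47 [-0.72 -0.69] [0.5978 0.0887 0.155 ]
orange [234.1 187.5] 24 [-0.76 -0.65] [ 0.5573 -0.059   0.155 ]
```

View pics/d.png

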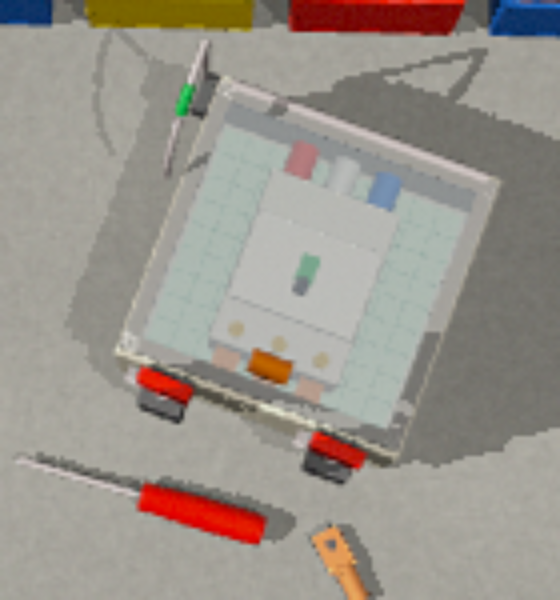

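Both tongues now point along +y, clear of the guard, with the wings parallel to the front edge at (164,385) and (336,450) in the crop. Nothing loose has moved. Next I'll grasp the handle at the crop's (270,365) and start lifting.

```bash
cat >> h.py <<'E'
YB=-.339; BX=np.array([np.cos(YB),np.sin(YB)]); H0=np.array([.5598,-.0605]); HG=H0+.19*BX
def tcp(deg):
    a=np.radians(deg); u=-.19*np.cos(a)+.041*np.sin(a); z=.1145+.19*np.sin(a)+.041*np.cos(a)
    return [*(HG+u*BX),z-.002]
E
python3 - <<'E'
from h import *
print(planner.solve_ik(tcp(60),down(YB)))
manip.goto([*H0,.25],down(YB)); manip.servo_line(tcp(0),rate=.1); rep("at")
fingers.gripper_close(squeeze=30); rep("closed")
for d in(4,8,12,16): manip.servo_line(tcp(d),rate=.06); rep(d)
S=get_image("scene"); cv2.imwrite("pics/e.png",cv2.resize(S["color"][115:275,145:305],None,fx=3.5,fy=3.5,interpolation=cv2.INTER_CUBIC))
E
```

```text
[-3.14735560e-01  2.91223397e-01  1.36598635e+00 -4.44089210e-16
  1.48438291e+00  1.59506077e+00]
at t 20.1 p [ 0.5604 -0.0607  0.1544] F [ 0.6  0.2 -0.4] M [ 0.03  0.17 -0.03] grip 0.0 open 0.094
closed t 21.1 p [ 0.56   -0.0599  0.1535] F [ 1.7  3.3 -1. ] M [ 0.56 -0.08  0.01] grip 30.0 open 0.0298
4 t 21.5 p [ 0.5629 -0.061   0.1663] F [ 2.7  5.  -3. ] M [ 0.93 -0.23  0.03] grip 30.0 open 0.0296
8 t 21.9 p [ 0.5667 -0.0624  0.1789] F [ 1.6  4.3 -2.8] M [ 0.94 -0.21  0.03] grip 30.0 open 0.0296
12 t 22.2 p [ 0.5714 -0.064   0.1914] F [ 2.3  5.2 -2. ] M [ 0.93 -0.1  -0.01] grip 30.0 open 0.0298
16 t 22.6 p [ 0.577  -0.066   0.2035] F [ 2.1  3.6 -2.9] M [ 0.96 -0.05 -0.04] grip 30.0 open 0.0303
```

View pics/e.png

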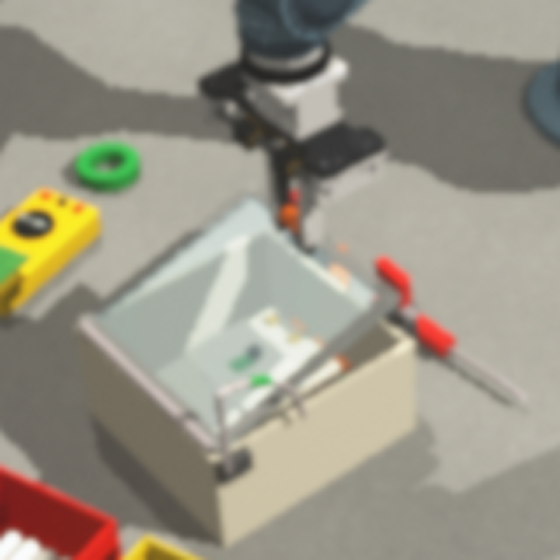

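The guard is rising, with its free edge above the box front and the handle pinched at (290,215). Grip opening reads 30 mm and the forces are small, so I'll continue to 60°.

```bash
python3 - <<'E'
from h import *
for d in range(20,61,4):
    manip.servo_line(tcp(d),rate=.06)
    if d%8==4 or d==60: rep(d)
manip.pause(.5); rep("held"); print(tcp(60))
S=get_image("scene"); cv2.imwrite("pics/f.png",cv2.resize(S["color"][95:275,145:305],None,fx=3.3,fy=3.3,interpolation=cv2.INTER_CUBIC))
T=get_image("top"); print([ (b[0],b[1],on_z(T,b[0],.3).round(3)) for b in blobs(T,"orange",5) if 220<b[0][0]<310 and b[0][1]<250])
cv2.imwrite("pics/g.png",cv2.resize(T["color"][75:225,205:345],None,fx=4,fy=4,interpolation=cv2.INTER_CUBIC))
E
```

```text
20 t 23.0 p [ 0.5833 -0.0682  0.2151] F [ 1.1  4.4 -3.4] M [ 0.96 -0.04 -0.  ] grip 30.0 open 0.0294
28 t 23.8 p [ 0.5987 -0.0736  0.2373] F [ 1.8  4.8 -2.9] M [ 1.02  0.05 -0.04] grip 30.0 open 0.0297
36 t 24.5 p [ 0.6164 -0.0799  0.2566] F [ 1.3  5.7 -1.9] M [ 1.03  0.1  -0.04] grip 30.0 open 0.0296
44 t 25.3 p [ 0.6366 -0.0869  0.2731] F [-0.3  5.4 -2.9] M [1.02 0.18 0.01] grip 30.0 open 0.0296
52 t 26.0 p [ 0.6587 -0.0947  0.2867] F [ 0.2  4.8 -1.7] M [1.02 0.33 0.02] grip 30.0 open 0.0298
60 t 26.8 p [ 0.6824 -0.1031  0.297 ] F [-0.4  5.8 -1.3] M [ 1.1   0.42 -0.02] grip 30.0 open 0.0298
held t 27.3 p [ 0.6823 -0.103   0.2969] F [-1.2  4.7 -1.3] M [1.03 0.36 0.03] grip 30.0 open 0.0296
[np.float64(0.6828795831989131), np.float64(-0.1038993559291219), np.float64(0.29754482671904336)]
[(array([263.9,  23. ]), 19832, array([ 0.908, -0.024,  0.3  ]))]
```

View pics/f.png

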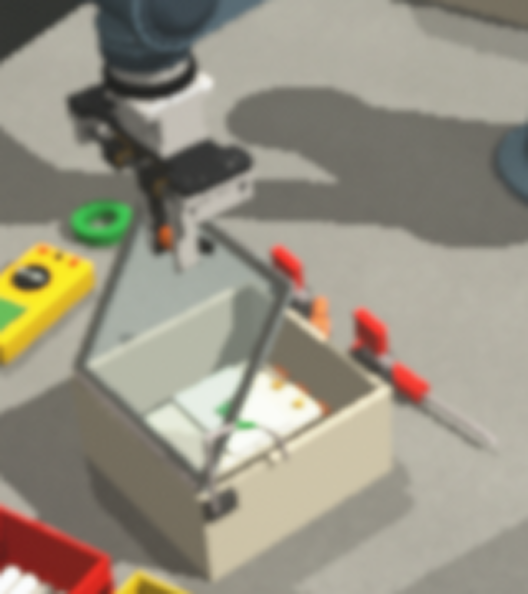

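View pics/g.png

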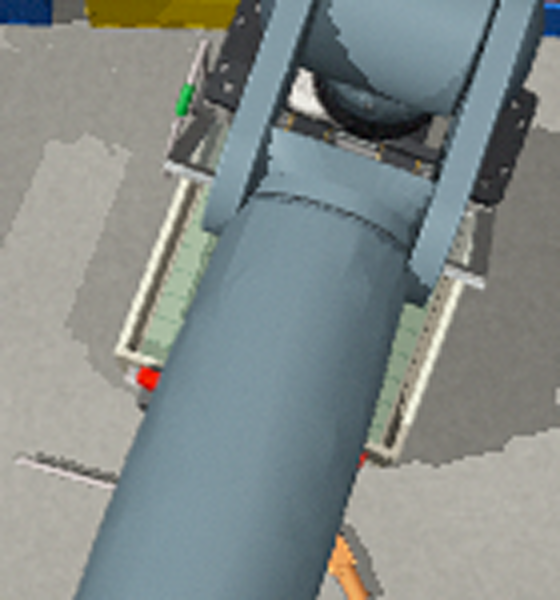

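The guard stands raised and the handle is still between the fingers. The left free corner is at about (286,288) in the scene crop and (167,168) in the top crop. I'll triangulate that corner for an independent angle check and re-check the loose parts.

```bash
python3 - <<'E'
from h import *
S,T=get_image("scene"),get_image("top")
c,e=meet(ray(S,(145+286/3.3,95+288/3.3)),ray(T,(205+167/4,75+168/4)))
u=(c[:2]-HG)@BX; v=(c[:2]-HG)@[-BX[1],BX[0]]
print(c.round(4),"gap",e.round(4),"y",v.round(3),"r",np.hypot(u,c[2]-.1145).round(3),"angle",np.degrees(np.arctan2(c[2]-.1145,-u)).round(1))
# rate from the same mid-plane, plus hold steadiness
for _ in range(2): s=rep("hold"); manip.pause(.3)
print(abs(s["joint_velocities"]).max())
E
```

```text
[0.6689 0.0119 0.2857] gap 0.0022 y 0.105 r 0.204 angle 57.0
hold t 27.5 p [ 0.6823 -0.103   0.2969] F [-0.6  4.7 -0.7] M [ 1.02  0.36 -0.03] grip 30.0 open 0.0296
hold t 27.8 p [ 0.6823 -0.103   0.2969] F [-0.9  5.4 -1.7] M [ 1.09  0.4  -0.01] grip 30.0 open 0.03
0.0012767282035386193
```

Kinematics gives about 60° (±1°) and the vision pick gives 57° (±2°). I'll nudge up 1° to sit between them, settle, and hand in.

```bash
python3 - <<'E'
from h import *
manip.servo_line(tcp(61),rate=.02); manip.pause(1.0); rep("final")
print(close_job())
E
```

```text
final t 29.4 p [ 0.6852 -0.104   0.298 ] F [ 0.   5.5 -0.8] M [1.08 0.53 0.03] grip 30.0 open 0.0297
the job is handed in; nothing more can be done
None
```

I turned both fasteners to about 1.52 rad and handed the job in at 29.4 s with the gripper holding the guard at about 60° (arm position 61°, camera 57° just before a final 1° nudge); no loose part looked moved in the pictures, and the judge returned no verdict.

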